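# Close a plaster casting mould in its tilted cradle and hold it shut

## Task

Close the two-part plaster mould: pick up the loose cover half lying on the bench, turn it so that its end with the cut-off corners and the pouring gate comes to the upper end, over the same end of the lower half, tilt it to the slope the cradle is set to and seat it gently over the natches (the locating bumps) until the two faces meet flush. Finish while holding: still gripping the cover and pressing it squarely onto the lower half with about 10 N, ready for the band to go round. Leave the slip jar and the sprayer where they stand.

Things in the scene. Friction and masses are not known exactly. Their poses are not given: they have to be found in the camera images.
- cover_mid (a point): Centre, half-way up, of the loose cover: white plaster block 124 mm long (its x), 60 mm wide (y), 40 mm thick (z), 0.24 to 0.39 kg. It starts flat on the worktop, parting face down, z up. Its long sides are plain and parallel from x = -62 to +46 mm: grip across the 60 mm width.
- cover_gate (a point): Point on the cover's parting face, in the middle of its gate end: 62 mm along the cover's +x and 20 mm below cover_mid, same axes. Over the last 16 mm before this end both corners are cut off, narrowing the end face to 32 mm, and the half-round notch of the pouring gate shows in it.
- cover: The same cover; origin at the centre of its parting face (20 mm below cover_mid), same axes. In that face are two natch sockets, open downward, 10 mm deep: 20 mm wide at x = -46, y = 0 mm and 14 mm wide at x = +36, y = +17.5 mm.
- seat (a point): Centre of the sloping parting face of the lower mould half. z is the face's outward normal; x runs up the slope to the gate end, y across. Two tapered natches stand 7 mm out of it: foot 18, tip 9 mm wide at x = -46, y = 0 mm; foot 12, tip 6 mm wide at x = +36, y = +17.5 mm. Closed, cover_mid is 20 mm out along z and the cover's axes equal these.
- lower_half: Lower mould half, white plaster, same 124 x 60 x 40 mm outline with the cut-off corners at its upper, gate end; fixed in the cradle; origin 40 mm below seat, same axes. Fingers beside it have room down to 14 mm over its underside (wooden cleats). Slotted steel quadrants stand 65 mm either side of its middle line, from 45 mm up-slope of seat.
- slope (a joint): Slope at which the cradle is clamped: angle of the hinged leaf, and so of the seat, from level, 0.20 to 0.55 rad, growing as the far end goes up (hinge at the near, lower edge: the face leans toward the robot). It does not give when pressed.
- slip_jar: Jar 65 mm wide, 92 mm high with a blue lid, loose; origin at the centre of its underside. To be left alone.
- spray_bottle: Water sprayer with an orange head, 65 x 86 mm, 185 mm high, loose; origin at its underside. To be left alone.

How it is judged:
By the outcome, as a careful person would: the job done as asked, in the order asked, and still so for the second after the job is handed in, while the arm keeps its last pose, push and grip.
It also fails if it takes over 32 s, if anything falls off the work surface, if the arm or the gripper's body presses on something with over 40 N, if the wrist force passes 120 N, or if a joint passes its speed limit or range.

## Robot

A 7-joint arm with a two-finger parallel gripper is mounted at the origin on a cart in front of the work surface, level with it; the furniture and walls round the work are solid. World frame = base frame: x ahead of the robot, y to its left, z up, the work surface at z = 0. Lengths are in m, angles in rad, forces in N, time in s.
With the tool pointing down it reaches from about 0.4 to 0.85 m from the base axis. Payload 4.5 kg.
Tool frame: the origin (TCP) lies at the very end of the fingers, on their centre line; the grasp point (between the pads) lies 19 mm behind it (tcp_to_grasp is the z of the grasp point in the tool frame, in m); z points along the fingers, y is the line along which they close (so a half turn about z gives the same grasp; the last joint's range is limited). The gripper opens to 88 mm and grips with 3 to 60 N. Pads are 18 mm wide; open, the fingers measure 123 mm over their backs; the gripper's body (75 mm by 187 mm) begins 45 mm behind the grasp point.
Start: joints at [1.276, 0.689, -0.195, 1.565, 0.157, 0.902, -0.215], TCP at [0.202, -0.592, 0.207] pointing down, gripper open.
Joint ranges: [-3.01, 3.01], [-0.46, 2.08], [-1.47, 1.51], [0.13, 2.56], [-1, 4.14], [0.04, 2.09], [-2.66, 2.66]. Speed limits (rad/s): [2.57, 2.57, 3.14, 3.14, 3.14, 3.14, 3.14].

## Interface

Orientations are given as a unit quaternion [x, y, z, w].
In Python, from plant import * gives the robot as it stands. The module is installed in compiled form; this text tells all that it offers.
- The arm moves only by the shell command python3 -m jog 'ROWS' [OPENING] [FORCE]. ROWS is JSON, a list that holds one entry, the list of rows, each a list of 6 numbers: the shift along the tool's x, y, z in m, then the turn, a rotation vector about the tool's x, y, z in rad. In form: [[[dx, dy, dz, ax, ay, az], ...]]. A call has 1 to 12 rows; each row shifts and turns the commanded pose from where the row before left it, along the tool's axes as they then stand; what a row does not reach is not made up. A row lasts 1/8 s, in which the tool goes at most 62.5 mm and 10.7 degrees, less where a joint would pass 70% of its speed; a pose out of reach is approached as far as the arm can. A call with a gripper value outside its range is refused whole. OPENING is the finger opening in m, from 0 to 0.0881, set as the call begins (- or left out, the last holds). The fingers move at their own pace and stop on an object; FORCE is the grip in N (left out, the last holds). Time passes only in rows, so rows that do not move let the fingers close. It gives the time, the measured TCP pose, the force, the opening and the grip force at its end, in the units of the state.
- get_state(): the state, without advancing time (a new reading comes with each control period).
- snapshot(name): name is "scene" or "top"; returns a dict with "frame" (480x640x3 uint8, red, green, blue), "mtx" (3x3 intrinsics, pixels), "xyz" and "orientation" of the camera in the world. Camera axes: x right, y down, z forward; pixel columns grow to the right and rows downward; lengths in m; the calibration is good to about 2 mm. A picture is of the moment at which its call begins. There is no depth.
- finish_job(): hands the job in; it is judged then, once.
The state is a dict: "clock": time; "q": joint angles; "qd": joint speeds; "joint_torque": joint torques, N m; "tool_pos": TCP position; "eef_rot": TCP orientation; "contact_force": force on the tool from outside, world axes, zero at the start; "moment": the same for the moment, N m; "opening": opening from 0.0 (shut) to 1.0 (fully open); "finger_force": force on a finger pad.
Only numpy, scipy, OpenCV 4.12 (cv2) and the standard library are available. Lean on these libraries where they do the work, as an engineer would, in place of code of your own. Each camera call takes 0.05 s, during which the arm holds its last target. There are 200 camera calls.

## Working session

There is one attempt and no reset: what is moved stays moved. The work goes in short steps, Python scripts to look and compute and a shell command to move; the robot and the scene stay as the last step left them, time stands still between calls to the robot, and variables do not carry over. Pictures are saved under pics/ and viewed, at most 10 in all, crops included, and the job is handed in when it is done.

```bash
mkdir -p pics; python3 - <<'E'
from plant import *
import cv2,numpy as np
s=get_state();print({k:np.round(v,3).tolist() for k,v in s.items()})
for n in("scene","top"):
    d=snapshot(n);cv2.imwrite(f"pics/{n}0.png",d["frame"][:,:,::-1]);print(n,d["mtx"],d["xyz"],d["orientation"])
E
```

```text
{'clock': 0.0, 'q': [1.276, 0.69, -0.194, 1.566, 0.157, 0.903, -0.215], 'qd': [-0.002, -0.0, -0.0, -0.0, 0.001, 0.0, 0.0], 'joint_torque': [-0.0, -52.757, -1.267, -15.343, -0.053, 0.007, 0.0], 'tool_pos': [0.202, -0.591, 0.206], 'eef_rot': [0.987, 0.164, -0.0, -0.001], 'contact_force': [0.575, -0.099, 0.111], 'moment': [-0.034, -0.004, 0.035], 'finger_force': 0.0, 'opening': 0.996}
scene [[572.68268754   0.         331.12518807]
 [  0.         572.68268754 231.47247095]
 [  0.           0.           1.        ]] [ 0.0327399  -0.49770211  0.52955386] [ 0.80624616 -0.26188004  0.15786303 -0.50642398]
top [[541.10663547   0.         317.47123498]
 [  0.         541.10663547 234.03278033]
 [  0.           0.           1.        ]] [0.44293003 0.23858307 0.91081287] [ 0.70988854 -0.70009394  0.04960538 -0.05887305]
```

View pics/scene0.png

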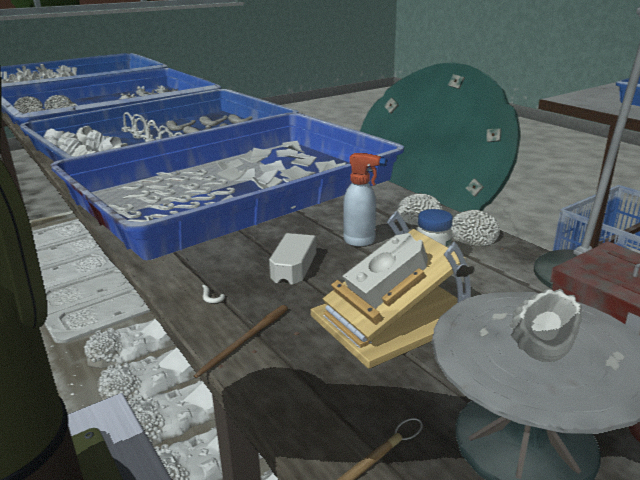

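View pics/top0.png

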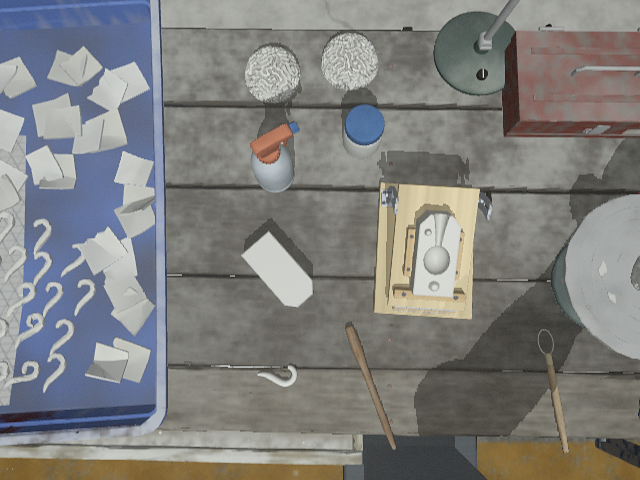

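The scene view shows the cover at about (293,258) with its notch end toward the camera, and the cradle at about (390,290). In the top view the cover is at (277,269) with its cut corners at the lower right (298,300). The lower half is at (437,255) with its gate end upward. Next I'll enlarge both.

```bash
python3 - <<'E'
import cv2,numpy as np
s=cv2.imread("pics/scene0.png");t=cv2.imread("pics/top0.png")
def c(i,x,y,w,h,k): return cv2.resize(i[y:y+h,x:x+w],None,fx=k,fy=k,interpolation=cv2.INTER_CUBIC)
# top row: top-cam cover & lower ; bottom: scene
a=np.hstack([c(t,230,215,100,100,3),c(t,370,175,125,100+0,4)[:300]])
out=np.zeros((600,800,3),np.uint8)
out[:300,:300]=c(t,230,215,100,100,3)
out[:, 300:800]=c(t,370,180,125,150,4)
out[300:,:300]=c(s,255,220,75,75,4)
cv2.imwrite("pics/c1.png",out)
cv2.imwrite("pics/c2.png",c(s,300,200,180,135,4.4))
E
```

```text
(no output)
```

View pics/c1.png

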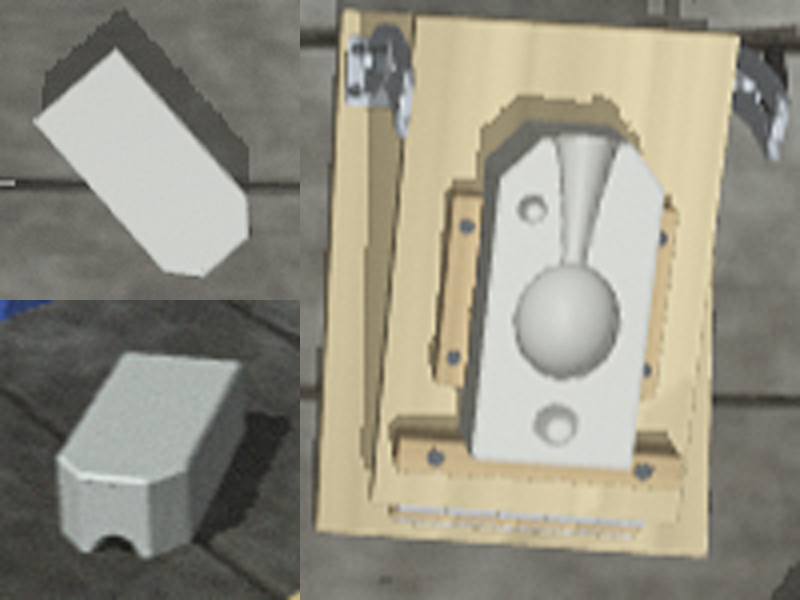

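View pics/c2.png

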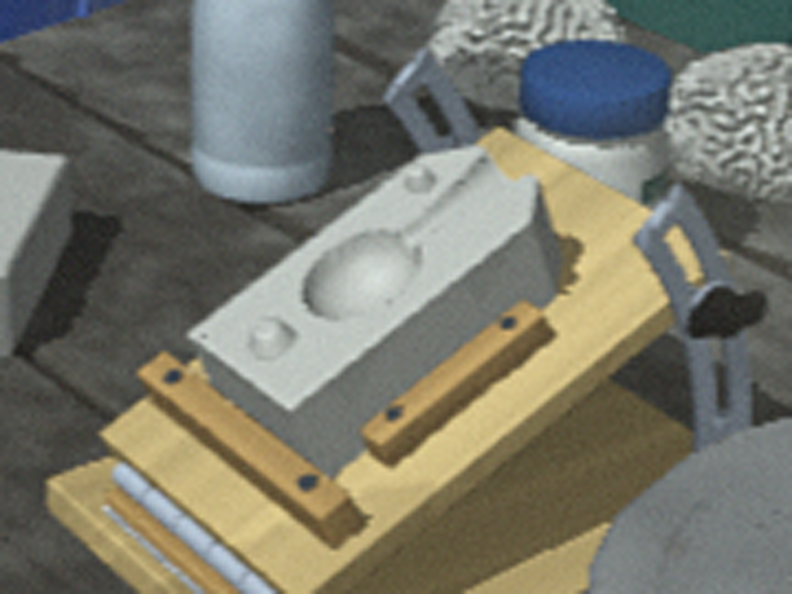

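The crops show clear corners for the parting face and for the cover's top. I'll triangulate them and fit poses.

```bash
cat > h.py <<'E'
import numpy as np,cv2
from scipy.spatial.transform import Rotation as R
from plant import *
CAM={}
def cam(n):
    if n not in CAM: CAM[n]=snapshot(n)
    return CAM[n]
def ray(n,px):
    d=cam(n);p=np.linalg.inv(d["mtx"])@np.c_[px,np.ones(len(px))].T
    return np.array(d["xyz"]),(R.from_quat(d["orientation"]).as_matrix()@p).T
def tri(pt,ps):
    o1,d1=ray("top",pt);o2,d2=ray("scene",ps);P=[];g=[]
    for a,b in zip(d1,d2):
        a=a/np.linalg.norm(a);b=b/np.linalg.norm(b)
        t=np.linalg.lstsq(np.c_[a,-b],o2-o1,rcond=None)[0]
        P.append((o1+t[0]*a+o2+t[1]*b)/2);g.append(np.linalg.norm(o1+t[0]*a-o2-t[1]*b))
    return np.array(P),np.array(g)
def fit(M,P):
    mc,pc=M.mean(0),P.mean(0);r,_=R.align_vectors(P-pc,M-mc)
    t=pc-r.apply(mc);return r,t,np.linalg.norm(r.apply(M)+t-P,axis=1)
def proj(n,X):
    d=cam(n);x=R.from_quat(d["orientation"]).inv().apply(X-np.array(d["xyz"]))@d["mtx"].T
    return x[:,:2]/x[:,2:]
E
cat > m.py <<'E'
from h import *
def sub(img,p,w=3):
    g=cv2.cvtColor(img,cv2.COLOR_BGR2GRAY)
    return cv2.cornerSubPix(g,np.float32(p).reshape(-1,1,2),(w,w),(-1,-1),(3,40,.01)).reshape(-1,2)
S=cv2.imread("pics/scene0.png");T=cv2.imread("pics/top0.png")
o=lambda p,k,x,y:(np.array(p,float)+.5)/k-.5+[x,y]
M=np.array([[-62,30,0],[-62,-30,0],[46,30,0],[62,16,0],[62,-16,0],[46,-30,0]])/1e3
ct=o([(116,48),(34,121),(247,196),(248,238),(203,277),(164,273)],3,230,215)
cs=o([(242,362-300),(125,52),(188,172),(150,182),(72,178),(58,160)],4,255,220)
lt=o([(171,455),(332,468),(193,180),(250,135),(317,140),(364,193)],4,370,180)
ls=o([(188,333),(292,410),(430,157),(483,147),(530,178),(533,217)],4.4,300,200)
for nm,a,b in(("cover top",ct,cs),("seat",lt,ls)):
    for mode in("hand","sub"):
        A,B=(a,b) if mode=="hand" else (sub(T,a),sub(S,b))
        P,g=tri(A,B);r,t,e=fit(M,P);m=r.as_matrix()
        print(nm,mode,"gap",(g*1e3).round(1),"res",(e*1e3).round(1),"t",t.round(4));print(m.round(3).tolist(),"slope",np.arcsin(m[2,0]).round(3),"yaw",np.arctan2(m[1,0],m[0,0]).round(3),"z",P[:,2].round(4))
E
python3 m.py
```

```text
cover top hand gap [0.4 0.4 0.5 2.5 1.5 1.2] res [0.4 0.9 1.5 1.7 1.1 0.9] t [0.5162 0.3114 0.0383]
[[-0.737, 0.675, -0.005], [-0.675, -0.738, -0.006], [-0.008, -0.001, 1.0]] slope -0.008 yaw -2.4 z [0.0387 0.0391 0.0365 0.0393 0.038  0.0371]
cover top sub gap [1.5 1.2 0.1 0.9 1.8 0.7] res [0.7 0.8 0.4 0.5 1.1 0.7] t [0.5163 0.3118 0.0386]
[[-0.737, 0.675, -0.0], [-0.675, -0.737, -0.005], [-0.003, -0.003, 1.0]] slope -0.003 yaw -2.4 z [0.0386 0.0389 0.0387 0.0383 0.0378 0.039 ]
seat hand gap [0.9 0.3 4.9 1.3 0.9 2.1] res [0.7 0.8 1.  3.2 4.6 2.1] t [0.5365 0.0736 0.1132]
[[0.928, 0.056, -0.369], [-0.042, 0.998, 0.046], [0.371, -0.027, 0.928]] slope 0.38 yaw -0.046 z [0.09   0.0905 0.1289 0.1368 0.1348 0.1323]
seat sub gap [2.9 0.3 1.3 1.2 1.1 1.7] res [1.1 0.4 0.9 1.8 5.1 3.1] t [0.5362 0.0737 0.1132]
[[0.926, 0.047, -0.376], [-0.041, 0.999, 0.024], [0.376, -0.007, 0.926]] slope 0.386 yaw -0.044 z [0.0895 0.0901 0.1303 0.1379 0.133  0.1328]
```

```bash
python3 -m jog '[[[0,0,-0.06,0,0,0],[0,0,-0.06,0,0,0],[0,0,-0.06,0,0,0],[0.042,-0.037,0,0,0,0],[0.042,-0.037,0,0,0,0],[0.042,-0.037,0,0,0,0],[0.042,-0.037,0,0,0,0],[0.042,-0.037,0,0,0,0],[0.042,-0.037,0,0,0,0],[0.042,-0.037,0,0,0,0],[0.042,-0.037,0,0,0,0]]]' 0.088
cat >> h.py <<'E'
def go(p,Rt):
    """shift (current tool axes) and turn to the target TCP pose"""
    s=get_state();c=R.from_quat(s["eef_rot"])
    print("shift",c.inv().apply(np.array(p)-s["tool_pos"]).round(4),"turn",(c.inv()*Rt).as_rotvec().round(4),"shift in target axes",Rt.inv().apply(np.array(p)-s["tool_pos"]).round(4),"clock",round(s["clock"],2))
def down(yaw): return R.from_euler("z",yaw)*R.from_euler("x",np.pi)
E
python3 - <<'E'
from h import *
go([.522,.317,.15],down(.742))
o,d=ray("scene",np.array([[360,245],[344,236],[376,238]],float));print("sprayer base",(o-d*(o[2]/d[:,2:]))[:,:2].round(3))
o,d=ray("top",np.array([[252,170],[293,172],[275,191]],float));print((o-d*((o[2]-.1)/d[:,2:]))[:,:2].round(3))
E
```

```text
clock: 1.58
tool_pos: [0.4247, -0.2013, 0.3868]
eef_rot: [0.987, 0.164, 0.0, 0.0]
contact_force: [0.3, 0.1, 0.8]
opening: 0.998
finger_force: 0.0
shift [ 0.2593 -0.4593  0.2366] turn [ 4.000e-04  1.000e-04 -4.135e-01] shift in target axes [ 0.4219 -0.3163  0.2368] clock 1.57
sprayer base [[0.673 0.306]
 [0.671 0.358]
 [0.718 0.311]]
[[0.667 0.353]
 [0.665 0.289]
 [0.634 0.316]]
```

```bash
python3 -m jog '[[[0,0,0,0,0,-0.138],[0,0,0,0,0,-0.138],[0,0,0,0,0,-0.138],[0.0466,-0.0351,0,0,0,0],[0.0466,-0.0351,0,0,0,0],[0.0466,-0.0351,0,0,0,0],[0.0466,-0.0351,0,0,0,0],[0.0466,-0.0351,0,0,0,0],[0.0466,-0.0351,0,0,0,0],[0.0466,-0.0351,0,0,0,0],[0.0466,-0.0351,0,0,0,0],[0.0466,-0.0351,0,0,0,0]]]'
python3 -m jog '[[[0,0,0.06,0,0,0],[0,0,0.06,0,0,0],[0,0,0.06,0,0,0],[0,0,0.06,0,0,0],[0,0,0.05,0,0,0],[0,0,0,0,0,0]]]'
python3 - <<'E'
from h import *
go([.5205,.3155,.007],down(.742))
im=[]
s=cam("scene")["frame"][170:320,210:400];t=cam("top")["frame"][180:330,180:370]
cv2.imwrite("pics/g1.png",cv2.resize(np.hstack([s,t]),None,fx=2.1,fy=2.1)[:,:,::-1])
E
```

```text
clock: 3.18
tool_pos: [0.5203, 0.3141, 0.3864]
eef_rot: [0.932, 0.362, -0.0, 0.001]
contact_force: [0.8, -0.2, 1.0]
opening: 0.999
finger_force: 0.0
clock: 3.92
tool_pos: [0.5174, 0.3104, 0.0932]
eef_rot: [0.932, 0.363, -0.004, 0.002]
contact_force: [-0.9, -0.4, 1.9]
opening: 0.999
finger_force: 0.0
shift [ 0.0065 -0.0017  0.0861] turn [0.     0.0088 0.0005] shift in target axes [ 0.0057 -0.0017  0.0862] clock 3.92
```

View pics/g1.png

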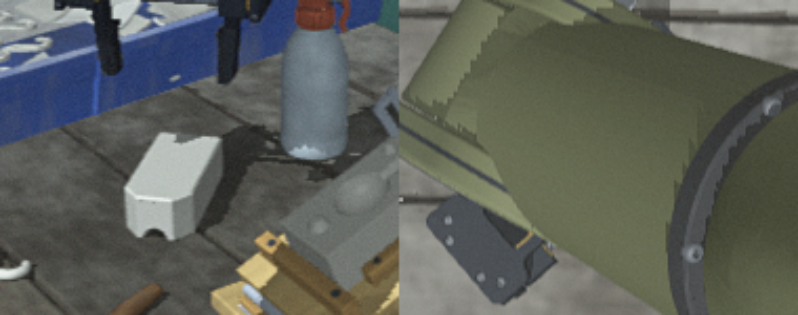

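The left half shows the fingers straddling the cover, with the sprayer clear. The right half (top view) is hidden by the arm. I'll go down and grip.

```bash
python3 -m jog '[[[0.006,-0.0017,0.03,0,0.0088,0],[0,0,0.03,0,0,0],[0,0,0.02,0,0,0],[0,0,0.006,0,0,0],[0,0,0,0,0,0],[0,0,0,0,0,0]]]'
python3 -m jog '[[[0,0,0,0,0,0],[0,0,0,0,0,0],[0,0,0,0,0,0],[0,0,0,0,0,0],[0,0,0,0,0,0],[0,0,0,0,0,0],[0,0,0,0,0,0],[0,0,0,0,0,0]]]' 0.045 35
```

```text
clock: 4.78
tool_pos: [0.5239, 0.3196, 0.0118]
eef_rot: [0.932, 0.363, 0.005, -0.002]
contact_force: [0.2, -1.5, 0.3]
opening: 1.0
finger_force: 0.0
clock: 5.78
tool_pos: [0.5231, 0.3191, 0.0107]
eef_rot: [0.932, 0.363, 0.004, -0.002]
contact_force: [0.9, 0.4, 0.4]
opening: 0.517
finger_force: 0.0
```

```bash
python3 - <<'E'
from h import *
s=cam("scene")["frame"][150:300,200:400]
cv2.imwrite("pics/g2.png",cv2.resize(s,None,fx=4,fy=4)[:,:,::-1]);s=get_state();print(s["opening"],s["finger_force"],s["tool_pos"])
E
```

```text
0.5125948736066913 0.0 [0.52312599 0.31908769 0.01067115]
```

View pics/g2.png

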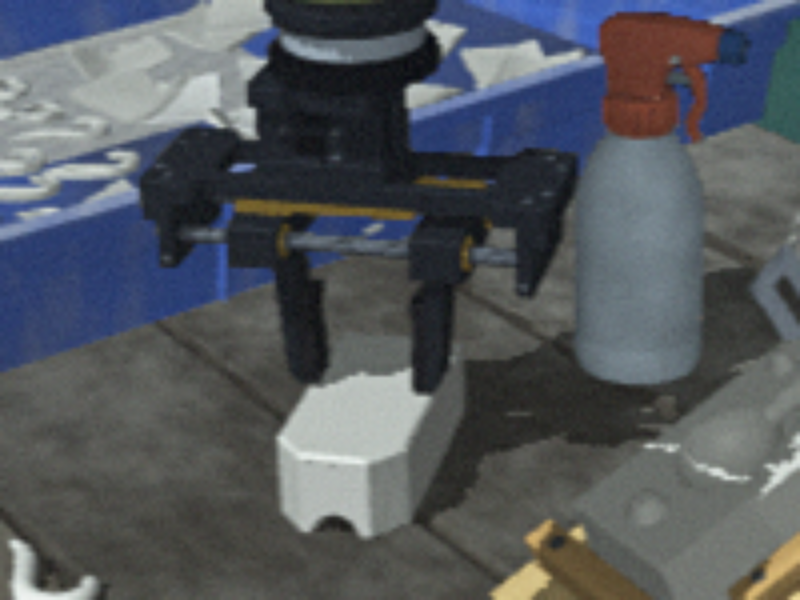

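The picture shows the fingers 45 mm apart with their tips (310,380 and 430,390 in the crop) drawn over the cover's top face instead of beside it. I'll check the reported TCP against the image.

```bash
python3 - <<'E'
from h import *
s=get_state();p=np.array(s["tool_pos"]);c=R.from_quat(s["eef_rot"])
w=.0226
print("axes",c.as_matrix().round(3).tolist(),s["q"].round(3) if hasattr(s["q"],"round") else s["q"])
for z in(0,-.03,-.04,-.05):print(z,proj("scene",p+c.apply([[0,w,z],[0,-w,z],[0,0,z]])).round(1).tolist())
for z in (0.,.04):print("cover",proj("scene",np.array([.5163,.3118,z])+R.from_euler("z",-2.4).apply([[0,30,0],[0,-30,0],[-62,30,0],[-62,-30,0]])/np.array([1e3]) if 0 else np.array([.5163,.3118,z])+R.from_euler("z",-2.4).apply(np.array([[0,30,0],[0,-30,0],[-62,30,0],[-62,-30,0]])/1e3)).round(1).tolist())
E
```

```text
axes [[0.737, 0.676, 0.006], [0.676, -0.737, 0.006], [0.009, 0.0, -1.0]] [-0.431  0.96  -0.343  1.731  0.563  0.541 -1.955]
0 [[305.0, 260.2], [281.8, 258.0], [293.4, 259.1]]
-0.03 [[304.5, 246.1], [281.0, 244.0], [292.7, 245.0]]
-0.04 [[304.3, 241.3], [280.8, 239.3], [292.5, 240.3]]
-0.05 [[304.1, 236.5], [280.5, 234.5], [292.2, 235.5]]
cover [[308.1, 268.1], [277.3, 265.1], [315.7, 252.8], [286.3, 250.1]]
cover [[307.5, 249.2], [276.2, 246.4], [315.2, 234.5], [285.4, 232.0]]
```

```bash
python3 - <<'E'
from h import *
p=np.array([.5174,.3104,.0932]);c=R.from_quat([0.932, 0.363, -0.004, 0.002])
for z in(0,-.03):print(z,proj("scene",p+c.apply([[0,.0528,z],[0,-.0528,z]])).round(1).tolist(),"seen (318.5,209),(263,206)")
f=cam("scene")["frame"][215:300,255:335]
cv2.imwrite("pics/g3.png",cv2.resize(f,None,fx=7,fy=7,interpolation=cv2.INTER_NEAREST)[:,:,::-1])
E
```

```text
0 [[319.9, 224.0], [263.5, 219.6]] seen (318.5,209),(263,206)
-0.03 [[319.6, 208.6], [262.5, 204.4]] seen (318.5,209),(263,206)
```

View pics/g3.png

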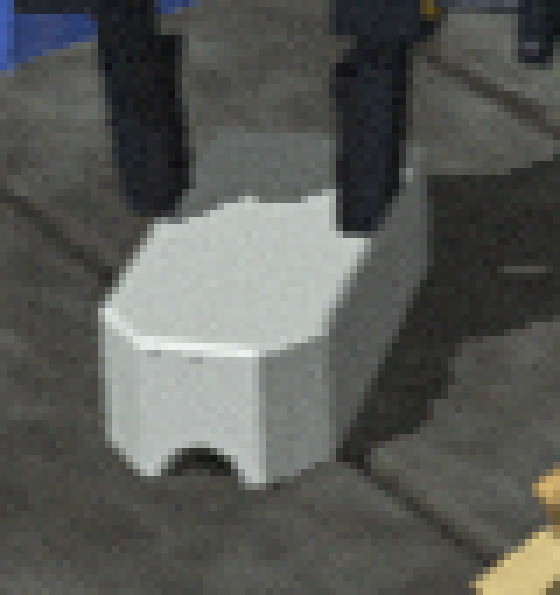

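In the enlargement the fingertips end at the height of the cover's top: the right finger's lower edge is at (303.5,248) and the left's at (276,246). The fingertips were also about 28 mm higher than the reported TCP in the earlier view. I'll quantify this offset.

```bash
python3 - <<'E'
from h import *
s=get_state();p=np.array(s["tool_pos"]);c=R.from_quat(s["eef_rot"]);print(s["contact_force"],p)
w=.0226
for z in(-.02,-.025,-.03,-.035,-.04):print(z,proj("scene",p+c.apply([[-.009,w,z],[-.009,w+.0105,z],[-.009,-w-.01,z]])).round(1).tolist())
print("seen (303.5,248.1) (308,248.1) (275,245.5)")
E
```

```text
[-0.2042412   0.33460828  0.33849621] [0.5231201  0.31909811 0.01068055]
-0.02 [[303.4, 253.1], [308.9, 253.6], [274.8, 250.5]]
-0.025 [[303.3, 250.7], [308.9, 251.2], [274.7, 248.1]]
-0.03 [[303.2, 248.3], [308.8, 248.8], [274.5, 245.8]]
-0.035 [[303.2, 245.9], [308.7, 246.4], [274.3, 243.4]]
-0.04 [[303.1, 243.5], [308.6, 244.0], [274.2, 241.0]]
seen (303.5,248.1) (308,248.1) (275,245.5)
```

The fingertips really are about 30 mm short of the reported TCP, just above the cover's top. I'll reopen and go down in steps while watching the force.

```bash
python3 -m jog '[[[0,0,0,0,0,0],[0,0,0,0,0,0],[0,0,0,0,0,0],[0,0,0,0,0,0],[0,0,0,0,0,0],[0,0,0,0,0,0]]]' 0.088
python3 -m jog '[[[0,0,0.007,0,0.0,0],[0,0,0,0,0,0]]]'
python3 - <<'E'
from h import *
f=cam("scene")["frame"][200:300,235:345]
cv2.imwrite("pics/g4.png",cv2.resize(f,None,fx=6,fy=6,interpolation=cv2.INTER_NEAREST)[:,:,::-1])
E
```

```text
clock: 6.72
tool_pos: [0.5231, 0.3191, 0.0107]
eef_rot: [0.932, 0.363, 0.004, -0.002]
contact_force: [-0.9, -0.5, -0.0]
opening: 0.999
finger_force: 0.0
clock: 6.98
tool_pos: [0.5227, 0.3187, 0.003]
eef_rot: [0.932, 0.363, 0.003, -0.001]
contact_force: [-0.5, 0.1, 0.6]
opening: 1.002
finger_force: 0.0
```

View pics/g4.png

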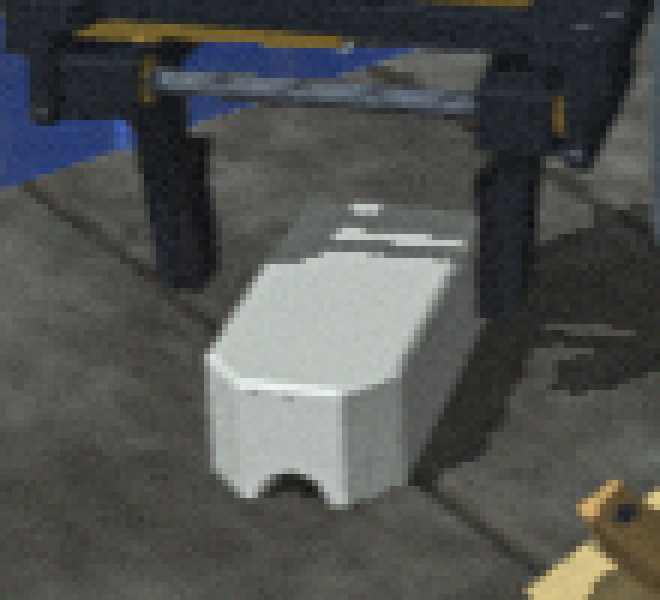

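The fingers are now either side of the cover (right tip at (482,315) in the crop), clear of it. I'll go down the rest and grip.

```bash
python3 -m jog '[[[-0.003,0,0.012,0,0,0],[0,0,0.008,0,0,0],[0,0,0.004,0,0,0],[0,0,0,0,0,0]]]'
python3 -m jog '[[[0,0,0,0,0,0],[0,0,0,0,0,0],[0,0,0,0,0,0],[0,0,0,0,0,0],[0,0,0,0,0,0],[0,0,0,0,0,0]]]' 0.045 35
```

```text
clock: 7.52
tool_pos: [0.5209, 0.3172, -0.0208]
eef_rot: [0.932, 0.363, 0.004, -0.001]
contact_force: [0.0, 0.9, -0.1]
opening: 0.999
finger_force: 0.0
clock: 8.28
tool_pos: [0.5216, 0.317, -0.0201]
eef_rot: [0.932, 0.363, 0.004, -0.001]
contact_force: [0.9, -0.9, 3.0]
opening: 0.674
finger_force: 35.0
```

Gripped at 59 mm opening with 35 N. Next: lift, refine the seat pose, and work out the move.

```bash
python3 -m jog '[[[0,0,-0.02,0,0,0],[0,0,-0.05,0,0,0],[0,0,-0.06,0,0,0],[0,0,-0.06,0,0,0],[0,0,-0.06,0,0,0],[0,0,0,0,0,0]]]'
cat > plan.py <<'E'
from h import *
exec(open("m.py").read().split("\n",1)[1].split("for nm")[0])
from scipy.optimize import least_squares
P=np.vstack([tri(sub(T,lt),sub(S,ls))[0],tri(lt,ls)[0]]);MM=np.vstack([M,M])
def pose(v): return R.from_euler("ZY",[v[3],-v[4]]),v[:3]
f=lambda v:((pose(v)[0].apply(MM)+v[:3]-P)*1e3).ravel()
v=least_squares(f,[.536,.074,.113,-.044,.38],loss="soft_l1").x
Rs,ps=pose(v)
# cover pose in the tool frame at the grasp (reported tool pose)
Tg=R.from_quat([.932,.363,.004,-.001]);pg=np.array([.5216,.317,-.0201])
Rrel=Tg.inv()*R.from_euler("z",-2.4);orel=Tg.inv().apply(np.array([.5163,.3118,0])-pg)
def target(dx=0,dy=0,h=0,Rs=Rs,ps=ps):
    Rt=Rs*Rrel.inv();return ps+Rs.apply([dx,dy,h])-Rt.apply(orel),Rt
E
python3 - <<'E'
from plan import *
print("seat",v.round(4),np.linalg.norm(f(v).reshape(-1,3),axis=1).round(1))
print("rel",orel.round(4),Rrel.as_matrix().round(3).tolist())
p,Rt=target(h=.05);print("target",p.round(4));go(p,Rt)
go([*p[:2],p[2]],down(.742+2.356))
E
```

```text
clock: 9.02
tool_pos: [0.5211, 0.3187, 0.2357]
eef_rot: [0.932, 0.363, 0.009, -0.004]
contact_force: [-0.5, 0.8, -3.5]
opening: 0.679
finger_force: 35.0
seat [ 0.5364  0.0733  0.1133 -0.0506  0.385 ] [0.9 0.5 1.1 1.5 5.4 3.  0.4 0.7 2.1 2.4 5.1 2.3]
rel [-0.0073  0.0003 -0.0202] [[-1.0, -0.001, 0.008], [-0.001, 1.0, 0.001], [-0.008, 0.001, -1.0]]
target [0.5183 0.074  0.1382]
shift [-0.1646  0.1774  0.0905] turn [-0.4317 -0.188  -2.317 ] shift in target axes [ 0.0232 -0.2413  0.0895] clock 9.12
shift [-0.1646  0.1774  0.0905] turn [ 0.0101 -0.0039 -2.3545] shift in target axes [-0.01   -0.2413  0.0919] clock 9.12
```

```bash
python3 -m jog '[[[0,0,0,0,0,-0.181],[0,0,0,0,0,-0.181],[0,0,0,0,0,-0.181],[0,0,0,0,0,-0.181],[0,0,0,0,0,-0.181],[0,0,0,0,0,-0.181],[0,0,0,0,0,-0.181],[0,0,0,0,0,-0.181],[0,0,0,0,0,-0.181],[0,0,0,0,0,-0.181],[0,0,0,0,0,-0.181],[0,0,0,0,0,-0.181]]]'
python3 -m jog '[[[0,0,0,0,0,-0.182],[0,0,0,0,0,0]]]'
python3 - <<'E'
from plan import *
p,Rt=target(h=.06);go(p,Rt)
E
```

```text
clock: 10.62
tool_pos: [0.5182, 0.3145, 0.2271]
eef_rot: [0.11, 0.994, 0.002, 0.001]
contact_force: [0.1, 0.5, -3.2]
opening: 0.679
finger_force: 35.0
clock: 10.88
tool_pos: [0.5184, 0.3147, 0.2273]
eef_rot: [0.023, 1.0, 0.002, 0.001]
contact_force: [-0.8, -0.4, -2.3]
opening: 0.677
finger_force: 35.0
shift [-0.0068 -0.2413  0.0797] turn [ 0.0044 -0.3728  0.0009] shift in target axes [ 0.0227 -0.2409  0.0778] clock 10.97
```

```bash
python3 -m jog '[[[0,-0.048,0,0,0,0],[0,-0.048,0,0,0,0],[0,-0.048,0,0,0,0],[0,-0.048,0,0,0,0],[0,-0.049,0,0,0,0],[0,0,0,0.0044,-0.124,0],[0,0,0,0,-0.124,0],[0,0,0,0,-0.124,0],[0,0,0,0,0,0]]]'
python3 - <<'E'
from plan import *
p,Rt=target(h=.06);go(p,Rt)
f=cam("scene")["frame"][100:310,280:480]
cv2.imwrite("pics/h1.png",cv2.resize(f,(800,600) if 0 else None,fx=2.85,fy=2.85,interpolation=cv2.INTER_CUBIC)[:,:,::-1])
cv2.imwrite("pics/h1s.png",cam("scene")["frame"][:,:,::-1]);cv2.imwrite("pics/h1t.png",cam("top")["frame"][:,:,::-1])
E
```

```text
clock: 12.1
tool_pos: [0.5058, 0.0742, 0.2276]
eef_rot: [0.021, 0.982, -0.005, 0.187]
contact_force: [0.4, -0.8, -2.1]
opening: 0.676
finger_force: 35.0
shift [ 0.0249 -0.0007  0.0772] turn [0.0019 0.0006 0.002 ] shift in target axes [ 0.0249 -0.0006  0.0772] clock 12.2
```

View pics/h1.png

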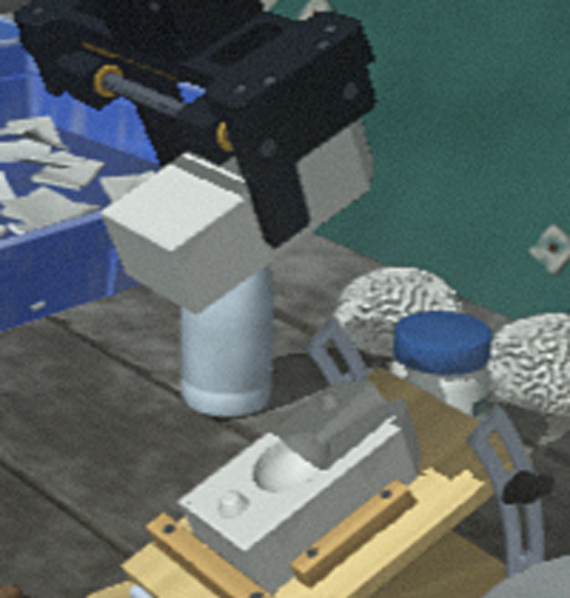

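The cover is held with its gate end up the slope and tilted like the seat. Its near-end corners in the crop are (105,213), (178,250) and (197,312). I'll compare these with the predicted pose.

```bash
python3 - <<'E'
from plan import *
s=get_state();Rt=R.from_quat(s["eef_rot"]);p=np.array(s["tool_pos"])
Rc=Rt*Rrel;pc=p+Rt.apply(orel)
Q=np.array([[-62,30,40],[-62,-30,40],[-62,30,0],[-62,-30,0],[46,-30,0]])/1e3
img=cv2.imread("pics/h1s.png")
ob=(np.array([(105,213),(178,250),(122,262),(197,312),(370,187)])+.5)/2.85-.5+[280,100]
print("hand",ob.round(1).tolist());print("sub",sub(img,ob).round(1).tolist());print("pred tool-offset",proj("scene",pc+Rc.apply(Q)).round(1).tolist())
print("pred world-offset",proj("scene",pc+[.011,0,.002]+Rc.apply(Q)).round(1).tolist())
d=cam("scene")
ok,rv,tv=cv2.solvePnP(Q[:4],sub(img,ob)[:4].astype(float),d["mtx"],None,flags=cv2.SOLVEPNP_IPPE)
Rw=R.from_quat(d["orientation"]);print("pnp pos",(Rw.apply(tv.ravel())+d["xyz"]).round(4),"pred",pc.round(4),"slope",np.arcsin((Rw*R.from_rotvec(rv.ravel())).as_matrix()[2,0]).round(3),"pred",np.arcsin(Rc.as_matrix()[2,0]).round(3))
print("seat repro", proj("scene",ps+Rs.apply(M)).round(1).tolist(),"obs",sub(S,ls).round(1).tolist())
print("seat repro top", proj("top",ps+Rs.apply(M)).round(1).tolist(),"obs",sub(T,lt).round(1).tolist())
E
```

```text
hand [[316.5, 174.4], [342.1, 187.4], [322.5, 191.6], [348.8, 209.1], [409.5, 165.3]]
sub [[314.5, 174.5], [339.6000061035156, 187.6999969482422], [322.5, 191.60000610351562], [348.79998779296875, 210.0], [409.3999938964844, 165.8000030517578]]
pred tool-offset [[315.9, 172.4], [340.6, 186.0], [325.7, 195.4], [350.2, 210.0], [410.8, 166.0]]
pred world-offset [[322.6, 169.3], [347.5, 182.6], [332.1, 192.3], [356.8, 206.5], [416.8, 163.0]]
pnp pos [0.5346 0.1203 0.2356] pred [0.5095 0.0756 0.2499] slope 0.459 pred 0.386
seat repro [[342.4, 275.3], [365.6, 292.9], [395.5, 235.0], [408.7, 232.5], [422.3, 240.2], [420.6, 249.8]] obs [[341.79998779296875, 275.6000061035156], [365.5, 293.0], [394.5, 235.39999389648438], [408.20001220703125, 232.0], [421.70001220703125, 241.0], [420.79998779296875, 248.89999389648438]]
seat repro top [[412.3, 293.9], [452.2, 296.5], [419.4, 223.9], [430.2, 213.8], [452.2, 215.2], [460.6, 226.5]] obs [[412.6000061035156, 292.70001220703125], [452.5, 296.6000061035156], [419.6000061035156, 224.3000030517578], [430.79998779296875, 213.8000030517578], [448.8999938964844, 214.60000610351562], [461.29998779296875, 228.0]]
```

The prediction from the constant tool offset matches the picture to about 1–2 px. I'll approach to about 20 mm above the seat, then compare the cover and seat again.

```bash
python3 -m jog '[[[0.0249,-0.0006,0.03,0.002,0,0.002],[0,0,0.04,0,0,0],[0,0,0.03,0,0,0],[0,0,0.015,0,0,0],[0,0,0,0,0,0],[0,0,0,0,0,0]]]'
python3 - <<'E'
from plan import *
A,B=sub(T,lt),sub(S,ls)
k=[0,1,2,3,5]
f2=lambda v:np.r_[(proj("top",pose(v)[0].apply(M[k])+v[:3])-A[k]).ravel(),(proj("scene",pose(v)[0].apply(M)+v[:3])-B).ravel()]
r=least_squares(f2,v,loss="soft_l1");print("seat old",v.round(4),"reproj fit",r.x.round(4),"rms px",np.sqrt((f2(r.x)**2).mean()).round(2))
go(*target());R2,p2=pose(r.x);go(*target(Rs=R2,ps=p2))
print(get_state()["contact_force"])
f=cam("scene")["frame"];cv2.imwrite("pics/i1s.png",f[:,:,::-1])
cv2.imwrite("pics/i1.png",cv2.resize(f[180:310,320:470],None,fx=4.6,fy=4.6,interpolation=cv2.INTER_CUBIC)[:,:,::-1])
E
```

```text
clock: 13.05
tool_pos: [0.5287, 0.0739, 0.1125]
eef_rot: [0.024, 0.982, -0.004, 0.188]
contact_force: [0.5, 0.2, -2.8]
opening: 0.68
finger_force: 35.0
seat old [ 0.5364  0.0733  0.1133 -0.0506  0.385 ] reproj fit [ 0.5357  0.0731  0.1136 -0.0528  0.3946] rms px 0.56
shift [-0.0001 -0.0003  0.0227] turn [0.0009 0.0026 0.0007] shift in target axes [-0.0002 -0.0003  0.0227] clock 13.15
shift [ 0.0002 -0.0006  0.0222] turn [ 0.0017 -0.007   0.0027] shift in target axes [ 0.0003 -0.0006  0.0222] clock 13.15
[-0.1164473  -0.71475165 -2.86992159]
```

View pics/i1.png

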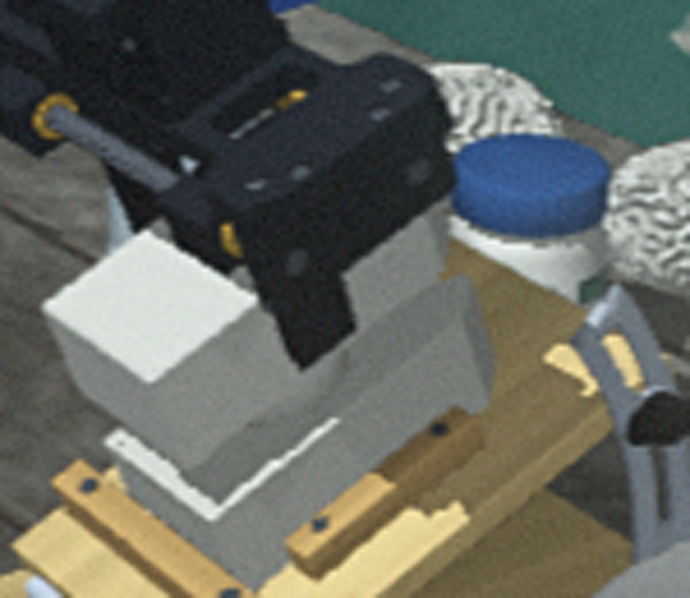

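The cover sits parallel over the seat with the gap about even. The cover's near lower corner is at (183,473) in the crop and the seat's is at (213,520). I'll compare numerically.

```bash
python3 - <<'E'
from plan import *
s=get_state();Rt=R.from_quat(s["eef_rot"]);p=np.array(s["tool_pos"])
Rc=Rt*Rrel;pc=p+Rt.apply(orel)
Q=np.array([[-62,30,40],[-62,-30,40],[-62,-30,0]])/1e3
ob=(np.array([(45,308),(150,382),(183,473)])+.5)/4.6-.5+[320,180]
o=sub(cv2.imread("pics/i1s.png"),ob);b=proj("scene",pc+Rc.apply(Q))
print("hand",ob.round(1).tolist(),"sub",o.round(1).tolist(),"pred",b.round(1).tolist(),"obs-pred",(ob-b).round(1).tolist())
J=[(proj("scene",pc+Rs.apply(e)[None]+Rc.apply(Q))-b).mean(0).round(2) for e in np.eye(3)*1e-3];print("px per mm seat x,y,z",J)
E
```

```text
hand [[329.4, 246.6], [352.2, 262.7], [359.4, 282.4]] sub [[328.3999938964844, 246.0], [352.0, 263.1000061035156], [359.3999938964844, 282.3999938964844]] pred [[328.7, 245.4], [352.2, 262.1], [360.9, 282.1]] obs-pred [[0.7, 1.2], [-0.0, 0.6], [-1.5, 0.3]]
px per mm seat x,y,z [array([ 0.54, -0.41]), array([-0.4 , -0.29]), array([-0.22, -0.5 ])]
```

Agreement is within about 1 mm, so I'll descend gently.

```bash
python3 -m jog '[[[0,-0.0004,0.008,0,-0.003,0],[0,0,0.005,0,0,0],[0,0,0.002,0,0,0],[0,0,0,0,0,0],[0,0,0,0,0,0]]]'
python3 -m jog '[[[0,0,0.0015,0,0,0],[0,0,0.0015,0,0,0],[0,0,0,0,0,0]]]'
python3 -c "
from plan import *
go(*target());s=get_state();print(R.from_quat(s['eef_rot']).inv().apply(s['contact_force']).round(1),R.from_quat(s['eef_rot']).inv().apply(s['moment']).round(2))"
```

```text
clock: 13.88
tool_pos: [0.5335, 0.073, 0.0982]
eef_rot: [0.023, 0.982, -0.004, 0.189]
contact_force: [0.2, -0.3, -3.1]
opening: 0.677
finger_force: 35.0
clock: 14.25
tool_pos: [0.5346, 0.0728, 0.0953]
eef_rot: [0.023, 0.982, -0.004, 0.189]
contact_force: [0.3, -0.7, -1.8]
opening: 0.683
finger_force: 35.0
shift [-0.0009  0.0002  0.0041] turn [0.0007 0.0044 0.0013] shift in target axes [-0.0009  0.0002  0.0041] clock 14.35
[ 0.4 -0.1  3.3] [-0.12  0.39  0.03]
```

```bash
cat > f.py <<'E'
from plan import *
s=get_state();c=R.from_quat(s['eef_rot']).inv()
print("F tool",c.apply(s['contact_force']).round(1),"M tool",c.apply(s['moment']).round(2));go(*target())
E
python3 -m jog '[[[-0.0006,0,0.001,0,0,0],[0,0,0.001,0,0,0],[0,0,0,0,0,0]]]'; python3 f.py
python3 -m jog '[[[0,0,0.001,0,0,0],[0,0,0,0,0,0]]]'; python3 f.py
```

```text
clock: 14.72
tool_pos: [0.536, 0.0728, 0.0937]
eef_rot: [0.023, 0.982, -0.004, 0.189]
contact_force: [0.1, 0.9, -2.5]
opening: 0.678
finger_force: 35.0
F tool [ 1.2 -0.3  2.4] M tool [-0.05  0.43  0.03]
shift [-0.0003  0.0003  0.0021] turn [0.0007 0.0044 0.0013] shift in target axes [-0.0003  0.0003  0.0021] clock 14.82
clock: 15.08
tool_pos: [0.5364, 0.0728, 0.0929]
eef_rot: [0.023, 0.982, -0.004, 0.189]
contact_force: [-0.4, -0.7, -2.3]
opening: 0.677
finger_force: 35.0
F tool [ 1.6 -0.1  1.7] M tool [0.   0.45 0.07]
shift [-0.0002  0.0002  0.0012] turn [0.0007 0.0045 0.0013] shift in target axes [-0.0002  0.0002  0.0012] clock 15.18
```

```bash
python3 -m jog '[[[0,0,0.001,0,0,0],[0,0,0,0,0,0]]]'; python3 f.py
python3 -m jog '[[[0,0,0.001,0,0,0],[0,0,0,0,0,0]]]'; python3 f.py
```

```text
clock: 15.42
tool_pos: [0.5365, 0.0728, 0.0928]
eef_rot: [0.023, 0.982, -0.004, 0.19]
contact_force: [-3.9, -0.8, 8.8]
opening: 0.675
finger_force: 35.0
F tool [  1.1  -1.3 -10.3] M tool [0.41 0.52 0.15]
shift [-0.0002  0.0002  0.0011] turn [0.0005 0.0055 0.0019] shift in target axes [-0.0002  0.0002  0.0011] clock 15.53
clock: 15.78
tool_pos: [0.5365, 0.0728, 0.0927]
eef_rot: [0.023, 0.981, -0.005, 0.19]
contact_force: [-9.2, -2.6, 19.7]
opening: 0.676
finger_force: 35.0
F tool [  0.8  -3.2 -20.9] M tool [0.68 0.55 0.2 ]
shift [-0.0002  0.0003  0.001 ] turn [0.0003 0.0064 0.0026] shift in target axes [-0.0002  0.0003  0.001 ] clock 15.88
```

Contact is stiff now. I'll back off the excess push, relieve the side force, and then check that it is flush.

```bash
python3 -m jog '[[[0,-0.0004,-0.001,0,0,0],[0,0,0,0,0,0]]]'; python3 f.py
python3 -m jog '[[[0,0,0,0.01,0,0],[0,0,0,0,0,0]]]'; python3 f.py
python3 -m jog '[[[0,0,0,-0.02,0,0],[0,0,0,0,0,0]]]'; python3 f.py
```

```text
clock: 16.12
tool_pos: [0.5365, 0.0729, 0.0928]
eef_rot: [0.023, 0.982, -0.004, 0.19]
contact_force: [-4.8, -1.4, 9.7]
opening: 0.677
finger_force: 35.0
F tool [  1.4  -0.8 -11.5] M tool [0.35 0.51 0.11]
shift [-0.0002  0.0002  0.0011] turn [0.0013 0.0054 0.0023] shift in target axes [-0.0002  0.0002  0.0011] clock 16.23
clock: 16.48
tool_pos: [0.5364, 0.0726, 0.0929]
eef_rot: [0.024, 0.981, -0.009, 0.19]
contact_force: [-6.9, -3.4, 12.1]
opening: 0.679
finger_force: 35.0
F tool [  0.5  -3.  -12.8] M tool [0.11 0.45 0.16]
shift [-0.0002  0.0005  0.0013] turn [-0.0091  0.0057  0.0023] shift in target axes [-0.0002  0.0005  0.0013] clock 16.57
clock: 16.82
tool_pos: [0.5364, 0.0734, 0.0931]
eef_rot: [0.022, 0.982, 0.002, 0.19]
contact_force: [-5.6, 0.7, 12.1]
opening: 0.68
finger_force: 35.0
F tool [  2.   -0.2 -14. ] M tool [0.38 0.57 0.02]
shift [-0.0001 -0.0003  0.0013] turn [0.0123 0.0057 0.0029] shift in target axes [-0.0002 -0.0003  0.0013] clock 16.93
```

```bash
python3 -m jog '[[[0,0,0,0.01,0.008,0],[0,0,0,0,0,0]]]'; python3 f.py
python3 -m jog '[[[0,0,0,0,-0.016,0],[0,0,0,0,0,0]]]'; python3 f.py
```

```text
clock: 17.18
tool_pos: [0.5363, 0.0732, 0.0927]
eef_rot: [0.023, 0.982, -0.004, 0.186]
contact_force: [-5.8, -0.3, 8.6]
opening: 0.68
finger_force: 35.0
F tool [  2.8   0.1 -11.2] M tool [0.26 0.44 0.11]
shift [-0.0004 -0.0001  0.0011] turn [ 0.0018 -0.0029  0.0028] shift in target axes [-0.0004 -0.0001  0.0011] clock 17.27
clock: 17.52
tool_pos: [0.5369, 0.0732, 0.093]
eef_rot: [0.023, 0.981, -0.004, 0.194]
contact_force: [-3.5, -0.5, 10.3]
opening: 0.677
finger_force: 35.0
F tool [  0.2  -0.5 -11.5] M tool [ 0.28  0.53 -0.01]
shift [ 0.0003 -0.0002  0.0011] turn [0.0019 0.0142 0.0026] shift in target axes [ 0.0003 -0.0002  0.0011] clock 17.62
```

```bash
python3 -m jog '[[[0.001,0,0,0,0.008,0],[0,0,0,0,0,0]]]' | sed -n 2p; python3 f.py
python3 -m jog '[[[-0.001,0,0,0,0,0],[-0.001,0,0,0,0,0],[0,0,0,0,0,0]]]'| sed -n 2p; python3 f.py
python3 -m jog '[[[0.001,0.001,0,0,0,0],[0,0,0,0,0,0]]]'| sed -n 2p; python3 f.py
python3 -m jog '[[[0,-0.001,0,0,0,0],[0,-0.001,0,0,0,0],[0,0,0,0,0,0]]]'| sed -n 2p; python3 f.py
```

```text
tool_pos: [0.5366, 0.0732, 0.0928]
F tool [-1.   0.6 -9.8] M tool [ 0.26  0.15 -0.02]
shift [-0.     -0.0002  0.0011] turn [0.0016 0.0074 0.0025] shift in target axes [-0.     -0.0001  0.0011] clock 17.98
tool_pos: [0.5365, 0.0732, 0.0928]
F tool [  3.1   0.2 -11. ] M tool [0.23 0.83 0.03]
shift [-0.0002 -0.0002  0.0011] turn [0.0022 0.0038 0.0032] shift in target axes [-0.0002 -0.0002  0.0011] clock 18.45
tool_pos: [0.5365, 0.0732, 0.0928]
F tool [ -0.1  -1.9 -11.5] M tool [0.44 0.49 0.01]
shift [-0.0001 -0.0001  0.0011] turn [0.0001 0.0058 0.0025] shift in target axes [-0.0001 -0.0001  0.0011] clock 18.8
tool_pos: [0.5365, 0.0733, 0.0929]
F tool [ 0.6  1.1 -9.6] M tool [-0.14  0.56  0.02]
shift [-0.0001 -0.0002  0.0011] turn [0.0039 0.0055 0.0032] shift in target axes [-0.0001 -0.0002  0.0011] clock 19.27
```

```bash
python3 -m jog '[[[0,0.001,-0.001,0,0,0],[0,0,-0.001,0,0,0],[0.0006,0.0005,0,0,0,0],[0,0,0,0,0,0]]]' | sed -n 2p; python3 f.py
python3 -m jog '[[[0,0,0.001,0,0,0],[0,0,0.001,0,0,0],[0,0,0,0,0,0]]]'| sed -n 2p; python3 f.py
```

```text
tool_pos: [0.5354, 0.0728, 0.0933]
F tool [2.1 1.  3.3] M tool [-0.06  0.39  0.02]
shift [-0.0009  0.0003  0.002 ] turn [0.0005 0.0042 0.0012] shift in target axes [-0.0009  0.0003  0.002 ] clock 19.88
tool_pos: [0.5359, 0.0728, 0.0925]
F tool [ 0.9 -1.4 -9.4] M tool [0.36 0.48 0.11]
shift [-0.0008  0.0002  0.0011] turn [0.0004 0.0055 0.0019] shift in target axes [-0.0008  0.0002  0.001 ] clock 20.35
```

The contact height is unchanged after the sideways shift, so the flat faces are meeting. The push is about 10–12 N. I'll hold briefly and check that it is steady, and that the jar and sprayer haven't moved.

```bash
python3 -m jog '[[[0,-0.0002,0,0,0,0],[0,0,0,0,0,0],[0,0,0,0,0,0],[0,0,0,0,0,0],[0,0,0,0,0,0],[0,0,0,0,0,0]]]'; python3 f.py
python3 - <<'E'
from plan import *
f=cam("scene")["frame"][:,:,::-1].copy()
def c(i,lo,hi,x0,x1,y0,y1):
    m=cv2.inRange(cv2.cvtColor(i,cv2.COLOR_BGR2HSV),lo,hi)[y0:y1,x0:x1];mm=cv2.moments(m,True);return mm["m00"],(mm["m10"]/mm["m00"]+x0,mm["m01"]/mm["m00"]+y0)
for i in(S,f):print(c(i,(105,120,40),(125,255,255),412,460,200,235),c(i,(0,120,80),(12,255,255),340,390,145,190))
E
```

```text
clock: 21.1
tool_pos: [0.5359, 0.0729, 0.0925]
eef_rot: [0.023, 0.982, -0.004, 0.19]
contact_force: [-3.9, -0.9, 7.9]
opening: 0.678
finger_force: 35.0
F tool [ 1.5 -1.6 -8.4] M tool [0.37 0.44 0.17]
shift [-0.0008  0.0002  0.001 ] turn [0.0007 0.0054 0.0019] shift in target axes [-0.0008  0.0002  0.001 ] clock 21.2
(533.0, (433.5328330206379, 218.7842401500938)) (664.0, (362.5617469879518, 166.88102409638554))
(572.0, (435.15034965034965, 219.49475524475525)) (88.0, (374.3863636363636, 159.0340909090909))
```

```bash
python3 -c "
from plant import *
print(finish_job())"
```

```text
the job is handed in; nothing more can be done
None
```

The cover is closed over the lower half, gate end up, and the arm handed in still gripping it (35 N) and pressing at roughly 8–12 N. Flushness is inferred from force and contact height, the jar looked unmoved, and the sprayer was mostly hidden at the last check.

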